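Switch the tab-lock gas selector to the green line

ROBOT

A 6-joint arm with a two-finger parallel gripper is mounted at the origin on a cart in front of the work surface, level with it; the furniture and walls round the work are solid. World frame = base frame: x ahead of the robot, y to its left, z up, the work surface at z = 0. Lengths are in m, angles in rad, forces in N, time in s.
With the tool pointing down it reaches from about 0.375 to 0.975 m from the base axis. Payload 3.8 kg.
Tool frame: the origin (TCP) lies midway between the tips of the shut fingers; the grasp point (between the pads) lies bot.grasp_offset behind it (bot.grasp_offset is the distance from the TCP to the grasp point, in m); z points along the fingers, y is the direction in which the jaws open and shut (so a half turn about z gives the same grasp; the last joint's range is limited). The gripper opens to 85 mm and grips with 20 to 120 N. Pads are 22 mm wide; open, the fingers measure 114 mm over their backs; the gripper's body (76 mm by 85 mm) begins 54 mm behind the grasp point. The pads swing forward as they close: fully open they stand 13 mm farther back than shut.
Start: joints at [1.084, 0.264, 1.604, -0, 1.274, -0.037], TCP at [0.293, 0.608, 0.231] pointing down, gripper open.
Joint ranges: [-2.63, 2.63], [-0.94, 2.18], [0.31, 2.57], [-1.31, 4.45], [0, 2.66], [-2.55, 2.55]. Speed limits (rad/s): [2.57, 2.57, 3.14, 3.14, 3.14, 3.14].

INTERFACE

Orientations are given as a rotation vector (axis times angle).
In Python, from workcell import read_state, viewer, job, bot gives the robot as it stands.
- The arm moves only by the shell command python3 -m crank 'ROWS' [FORCE]. ROWS is text: rows parted by semicolons, each of 7 numbers parted by spaces: the shift along the tool's x, y, z in mm, then the turn, a rotation vector about the tool's x, y, z in rad, then the closure in counts, from 0 (fully open) to 255 (shut). A call has 1 to 20 rows; each row is the pose to reach, as a shift and turn from the pose commanded when the call began, along the tool's axes at that moment; what a row does not reach only later rows make up. A row lasts 1/8 s, in which the tool goes at most 62.5 mm and 10.7 degrees, less where a joint would pass 70% of its speed; a pose out of reach is approached as far as the arm can. A call with a gripper value outside its range is refused whole. The fingers move at their own pace and stop on an object; FORCE is the grip in N (left out, the last holds). Time passes only in rows, so rows that repeat a pose let the fingers close. It gives the time, the measured TCP pose, the force and the opening at its end, in the units of the state.
- read_state(): the state, without advancing time (a new reading comes with each control period).
- viewer.read_camera(name): name is "scene" or "top"; returns a dict with "pixels" (400x640x3 uint8, red, green, blue), "vertical_fov" (degrees; the focal length in pixels is half the picture's height over the tangent of half this angle, whatever the lens; pixels are square), "cx", "cy" (the principal point, pixels), "view" (4x4, takes a point from world to camera coordinates). Camera axes: x right, y up, looking along -z (the intrinsics and any distortion apply to the point x, -y, -z); pixel columns grow to the right and rows downward; lengths in m; the calibration is good to about 2 mm. A picture is of the moment at which its call begins. There is no depth.
- job.finish_job(): hands the job in, once; it reports no verdict.
The state is a dict: "time": time; "q": joint angles; "joint_vel": joint speeds; "joint_torque": joint torques, N m; "tool_pos": TCP position; "tcp_rot": TCP orientation; "wrist_force": force on the tool from outside, world axes, zero at the start; "torque": the same for the moment, N m; "width": opening from 0.0 (shut) to 1.0 (fully open).
Only numpy, scipy, OpenCV 4.12 (cv2) and the standard library are available. Lean on these libraries where they do the work, as an engineer would, in place of code of your own. Each camera call takes 0.05 s, during which the arm holds its last target.

TASK

Switch the gas selector on the worktop over to the line with the green cap: pinch both orange release tabs of its knob together, turn the knob towards the green cap until you gently feel its stop, and let go so that both tabs spring fully out and lock it there. Do not force the knob against the stop, never turn it towards the red cap, and leave the timer, the vial and the bottle beside it undisturbed.

Things in the scene. Friction and masses are not known exactly. Their poses are not given: they have to be found in the camera images.
- selector: The gas selector: a white metal box fixed to the worktop, 120 (x) x 150 (y) x 45 mm high, with a round knob on top. Origin: centre of its underside, on the knob's axis; z up, y towards its left outlet, x away from the robot side. It stands turned by up to about 20 degrees; a tall monitor stands close behind it
- knob_grip (a point): Point on the knob's vertical axis, 83 mm above the worktop, at mid height of the two orange release tabs; y runs from the right tab to the left tab, x along the pointer. Tabs: flat outer faces 26 mm wide, 66 to 97 mm above the worktop, facing +y and -y, 56 mm apart when out, 42 mm when both are fully in. Pinch them along y, from above
- knob (a joint): Knob angle, rad: about 0 = off (as found; pointer along the selector's x), positive = counter-clockwise seen from above, towards the left outlet (selector +y). Locked at 0 with about 0.06 rad of play until both tabs are in by 4 mm; then it turns, with about 0.05 N m of friction, up to a hidden stop on either side
- tab_left (a joint): How far the left tab (knob +y side) is pushed in, m: 0 = fully out, 0.007 = fully in. Spring: 3 N at the start, 7 N when fully in
- tab_right (a joint): The same for the right tab (knob -y side)
- stop_lug: Hidden steel lug under the knob; meets the stop 13 mm from the axis. Where the stop is must be felt: 0.87 to 1.40 rad (50 to 80 degrees), another on each box and side. Within 0.06 rad of it the tabs can spring out and lock; before that a hidden rim keeps them 3.5 mm in. Load the stop with less than 25 N (0.32 N m on the knob). Origin on the knob's axis, 45 mm above the worktop
- green_cap: Green round cap, 19 mm across and 13 mm high, fixed on top of the selector beside the left or the right outlet (56 mm to one side of the knob's axis and 30 mm further from the robot side); marks the line to switch to. Origin: centre of its underside, 45 mm above the worktop
- red_cap: Red cap, the same size, on the other side; marks the line that must stay shut
- timer: White lab timer, 62 x 62 x 21 mm, loose bystander; origin centre of underside
- vial: Small white sample vial with a white cap, 15 mm across and 50 mm high, standing loose; bystander; origin centre of underside
- amber_bottle: Small amber reagent bottle with a white cap, 52 mm across, 105 mm high, loose bystander; origin centre of underside
- knob_pointer (a point): Outer end of the white pointer on the knob's disc, 34 mm from the axis, 61 mm above the worktop; axes as knob_grip. The grey knob is a 71 mm disc (upper face 61 mm above the worktop) with a grip block 40 (x) x 34 (y) mm on it, its top 100 mm above the worktop; the tabs stand out of the block's y faces

How it is judged:
On the way:
1. both release tabs are pinched in while the knob is still at off (value of joint each of tab_left, tab_right above 0.0035 m and value of joint knob between -0.15 and 0.15 rad), for 0.1 s.
At the end, for the whole second after the job is handed in: the knob rests turned towards the green cap, by more than 0.75 rad, and both tabs are out to within 1.5 mm, which they can be only in the lock at the stop (value of joint each of tab_left, tab_right below 0.0015 m and velocity of joint knob between -0.05 and 0.05 rad/s and ((y of green_cap in the frame of selector above 0 m and value of joint knob above 0.75 rad) or (y of green_cap in the frame of selector below 0 m and value of joint knob below -0.75 rad))); the robot touches nothing.
It fails at once if the knob is forced against its stop (more than 25 N on the stop lug) (contact force between stop_lug and selector above 25 N).
It fails at once if the knob is turned more than 0.3 rad towards the red cap ((y of red_cap in the frame of selector above 0 m and value of joint knob above 0.3 rad) or (y of red_cap in the frame of selector below 0 m and value of joint knob below -0.3 rad)).
It fails at once if the timer, the vial or the bottle is moved by more than 10 mm or the bottle is tipped (distance of any of timer, vial, amber_bottle from where it was at the start of the episode above 0.01 m or angle between amber_bottle's own z axis and vertical above 0.3 rad).
It also fails if it takes over 61 s, if anything falls off the work surface, if the arm or the gripper's body presses on something with over 40 N, if the wrist force passes 120 N, or if a joint passes its speed limit or range.

## Working session

There is one attempt and no reset: what is moved stays moved. The work goes in short steps, Python scripts to look and compute and a shell command to move; the robot and the scene stay as the last step left them, time stands still between calls to the robot, and variables do not carry over. Pictures are saved under pics/ and viewed, and the job is handed in when it is done.

```bash
ls; mkdir -p pics; cat > h.py <<'E'
import numpy as np, cv2
from workcell import read_state, viewer, job, bot
def snap(n,f):
    c=viewer.read_camera(n); cv2.imwrite('pics/'+f,cv2.cvtColor(c['pixels'],cv2.COLOR_RGB2BGR)); np.save('pics/'+n+'.npy',c,allow_pickle=True); return c
def ld(n): return np.load('pics/'+n+'.npy',allow_pickle=True).item()
def ray(c,u,v,z):
    f=200/np.tan(np.radians(c['vertical_fov'])/2); V=np.array(c['view']); R=V[:3,:3]; o=-R.T@V[:3,3]
    d=R.T@np.array([(u-c['cx'])/f,-(v-c['cy'])/f,-1]); return o+d*(z-o[2])/d[2]
def proj(c,p):
    f=200/np.tan(np.radians(c['vertical_fov'])/2); V=np.array(c['view']); q=V[:3,:3]@np.array(p)+V[:3,3]
    return np.array([c['cx']+f*q[0]/-q[2], c['cy']-f*q[1]/-q[2]])
E
python3 - <<'E'
from h import *
for n in('scene','top'):
    c=snap(n,n+'0.png'); print({k:v for k,v in c.items() if k!='pixels'})
print(read_state(), bot.grasp_offset, dir(bot))
E
```

```text
pics
{'vertical_fov': 53.89331028874432, 'cx': 314.93712480999017, 'cy': 198.53854626046558, 'view': array([[ 0.86118485, -0.50800666,  0.0170262 , -0.32004626],
       [ 0.3430233 ,  0.60556775,  0.71806874, -0.33442483],
       [-0.37509422, -0.61254954,  0.69576389, -0.58521768],
       [ 0.        ,  0.        ,  0.        ,  1.        ]])}
{'vertical_fov': 45.7018440776492, 'cx': 313.22868550995616, 'cy': 207.27859595888108, 'view': array([[ 4.96044457e-05, -9.99925070e-01, -1.22413931e-02,
         1.90306690e-01],
       [ 9.98159251e-01, -6.92899217e-04,  6.06434600e-02,
        -4.70901092e-01],
       [-6.06473980e-02, -1.22218680e-02,  9.98084425e-01,
        -8.84904142e-01],
       [ 0.00000000e+00,  0.00000000e+00,  0.00000000e+00,
         1.00000000e+00]])}
{'time': 0.1, 'q': array([ 1.08407764e+00,  2.64690594e-01,  1.60521624e+00, -1.55532384e-06,
        1.27373112e+00, -3.69007149e-02]), 'joint_vel': array([ 0.00035519, -0.00140675, -0.00498431,  0.00143601,  0.00088241,
        0.00016401]), 'joint_torque': array([ 1.61334447e-03, -5.16707933e+01, -3.68588233e+01, -1.16605411e-04,
        6.28967100e-03,  2.03884547e-06]), 'tool_pos': array([0.29318519, 0.60727108, 0.23008938]), 'tcp_rot': array([-0.7005118 , -3.0619538 ,  0.00310336]), 'wrist_force': array([ 0.35192003, -0.20891687, -0.04045888]), 'torque': array([-0.04505494,  0.0023911 ,  0.02347125]), 'width': 0.9995762772661019} 0.0187 ['MotionError', '__class__', '__delattr__', '__dict__', '__dir__', '__doc__', '__eq__', '__format__', '__ge__', '__getattribute__', '__getstate__', '__gt__', '__hash__', '__init__', '__init_subclass__', '__le__', '__lt__', '__module__', '__ne__', '__new__', '__reduce__', '__reduce_ex__', '__repr__', '__setattr__', '__sizeof__', '__str__', '__subclasshook__', '__weakref__', 'grasp_offset']
```

View pics/scene0.png

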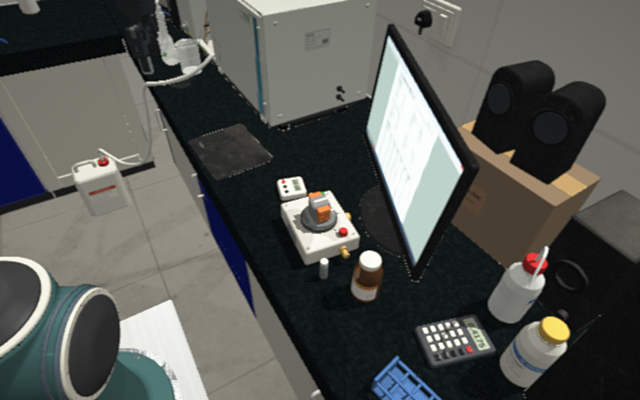

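View pics/top0.png

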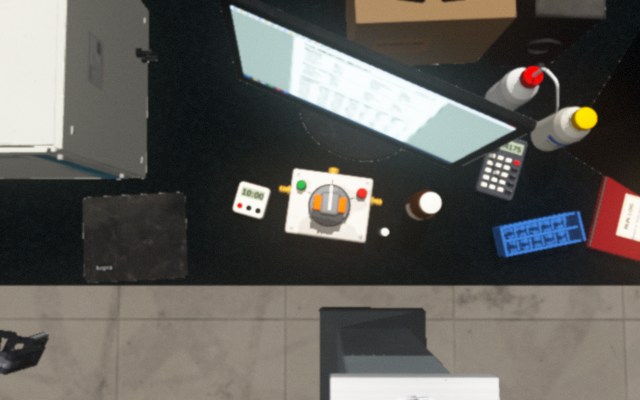

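The top view shows the selector at about (328,205), with the green cap on the left at (301,185) and the red cap on the right at (362,193). The timer is at (252,200), the vial at (385,232) and the bottle at (425,205). The scene view agrees. Next I measure.

```bash
python3 - <<'E'
from h import *
S={}
for n in('top','scene'):
    c=ld(n); hsv=cv2.cvtColor(c['pixels'],cv2.COLOR_RGB2HSV)
    x0,x1,y0,y1=(270,400,150,250) if n=='top' else (270,365,180,270)
    for nm,lo,hi,z in(('green',(45,100,60),(85,255,255),.058),('red',(172,120,90),(180,255,255),.058),('red2',(0,150,90),(4,255,255),.058),('orange',(8,150,130),(20,255,255),.097)):
        m=cv2.inRange(hsv,lo,hi); k=np.zeros_like(m);k[y0:y1,x0:x1]=m[y0:y1,x0:x1]
        N,_,st,ce=cv2.connectedComponentsWithStats(k)
        for i in range(1,N):
            if st[i,4]>8: print(n,nm,st[i],ce[i].round(1),ray(c,*ce[i],z).round(4))
c=ld('top'); cv2.imwrite('pics/topz.png',cv2.resize(cv2.cvtColor(c['pixels'],cv2.COLOR_RGB2BGR)[150:250,220:450],None,fx=3.4,fy=3.4,interpolation=cv2.INTER_CUBIC))
# white box outline
g=c['pixels'].min(2); m=((g>150)*255).astype('uint8'); k=np.zeros_like(m);k[155:250,275:378]=m[155:250,275:378]
cs,_=cv2.findContours(k,cv2.RETR_EXTERNAL,cv2.CHAIN_APPROX_NONE); b=max(cs,key=cv2.contourArea); r=cv2.minAreaRect(b); print(r)
P=[ray(c,*p,.045) for p in cv2.boxPoints(r)]; print(np.array(P).round(4), np.mean(P,0), np.linalg.norm(P[1]-P[0]),np.linalg.norm(P[2]-P[1]))
E
```

```text
top green [297 181   9   8  59] [300.7 184.6] [0.5096 0.2124 0.058 ]
top red2 [357 189  10   9  66] [361.4 192.8] [0.4946 0.1025 0.058 ]
top orange [328 167  11   6  28] [333.7 169.1] [0.5323 0.1537 0.097 ]
top orange [279 185  11   9  35] [283.5 188.6] [0.4984 0.2407 0.097 ]
top orange [313 195   8  15 105] [316.8 202.1] [0.4749 0.183  0.097 ]
top orange [371 197  12   8  41] [376.4 201.1] [0.4766 0.0803 0.097 ]
top orange [338 198   9  15 107] [341.9 205. ] [0.47   0.1398 0.097 ]
scene red2 [339 228   8   8  54] [342.8 231.7] [0.4915 0.0955 0.058 ]
scene orange [308 191  13   7  46] [314.1 194. ] [0.4757 0.1831 0.097 ]
scene orange [317 206  13  13  90] [323.2 210.3] [0.4676 0.134  0.097 ]
((328.74969482421875, 204.72125244140625), (80.96244049072266, 64.17179870605469), 7.471558570861816)
[[0.4252 0.2425 0.045 ]
 [0.5425 0.2275 0.045 ]
 [0.5227 0.0798 0.045 ]
 [0.406  0.0959 0.045 ]] [0.47409638 0.16141179 0.045     ] 0.1182032826206737 0.14906024337996915
```

View pics/topz.png

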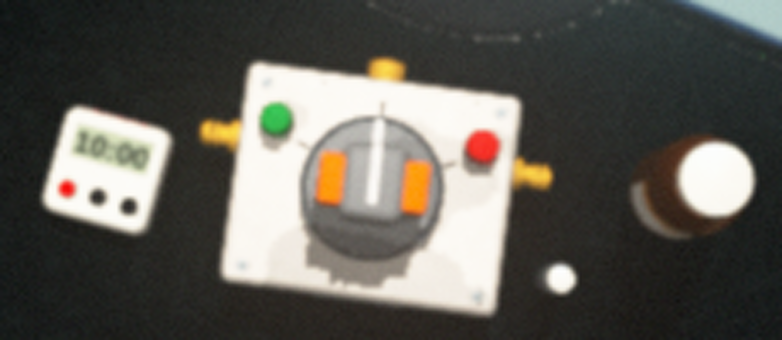

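```bash
cat >> h.py <<'E'
from scipy.spatial.transform import Rotation as R
K=np.array([.4727,.1614]); YAW=-.127
def rel(tz,yaw=YAW-np.pi):
    s=read_state(); r=R.from_rotvec(s['tcp_rot']).as_matrix()
    y=r[:,1]; yy=np.arctan2(y[1],y[0]); tgt=yaw+np.pi/2
    x=[-np.sin(tgt+0),0,0]
    Y=np.array([np.cos(tgt),np.sin(tgt),0]); Z=np.array([0,0,-1.]); X=np.cross(Y,Z)
    T=np.array([X,Y,Z]).T
    d=r.T@(np.array([K[0],K[1],tz])-s['tool_pos'])
    print('shift mm',(d*1000).round(2),'turn',R.from_matrix(r.T@T).as_rotvec().round(4)); print('pos',s['tool_pos'].round(4),'yaw_y',yy.round(4),'tgt',np.round(tgt,4),'tiltz',r[:,2].round(4),'q',s['q'].round(3),'F',s['wrist_force'].round(2),'M',s['torque'].round(3),'w',round(s['width'],4),'t',s['time'])
E
python3 -c "
from h import *
rel(.16)"
```

```text
shift mm [-355.53 -323.32   70.72] turn [-6.0000e-04  2.9000e-03  2.8188e+00]
pos [0.2932 0.6073 0.2301] yaw_y 1.121 tgt -1.6978 tiltz [-0.001  -0.0018 -1.    ] q [ 1.084  0.265  1.605 -0.     1.274 -0.037] F [ 0.35 -0.21 -0.04] M [-0.045  0.002  0.023] w 0.9996 t 0.1
```

```bash
python3 -m crank '-355.5 -323.3 0 0 0 2.819 0;-355.5 -323.3 0 0 0 2.819 0;-355.5 -323.3 0 0 0 2.819 0;-355.5 -323.3 0 0 0 2.819 0;-355.5 -323.3 0 0 0 2.819 0;-355.5 -323.3 0 0 0 2.819 0;-355.5 -323.3 0 0 0 2.819 0;-355.5 -323.3 0 0 0 2.819 0;-355.5 -323.3 0 0 0 2.819 0;-355.5 -323.3 70 0 0 2.819 0;-355.5 -323.3 70 0 0 2.819 0;-355.5 -323.3 70 0 0 2.819 0;-355.5 -323.3 70 0 0 2.819 0;-355.5 -323.3 70 0 0 2.819 0;-355.5 -323.3 70 0 0 2.819 0;-355.5 -323.3 70 0 0 2.819 0;-355.5 -323.3 70 0 0 2.819 0;-355.5 -323.3 70 0 0 2.819 0' 20; python3 - <<'E'
from h import *
rel(.0665)
snap('scene','scene1.png');snap('top','top1.png')
E
```

```text
time: 2.35
tool_pos: [0.473, 0.1621, 0.1612]
tcp_rot: [3.135, -0.197, -0.0]
wrist_force: [-0.6, 0.8, -0.1]
width: 1.001
shift mm [-0.18  0.74 94.71] turn [0.0001 0.0001 0.0015]
pos [0.473  0.1621 0.1612] yaw_y -1.6963 tgt -1.6978 tiltz [-1.e-04 -1.e-04 -1.e+00] q [ 0.28  -0.012  2.047 -0.     1.107  1.977] F [-0.57  0.75 -0.09] M [0.003 0.005 0.031] w 1.0005 t 2.35
```

View pics/scene1.png

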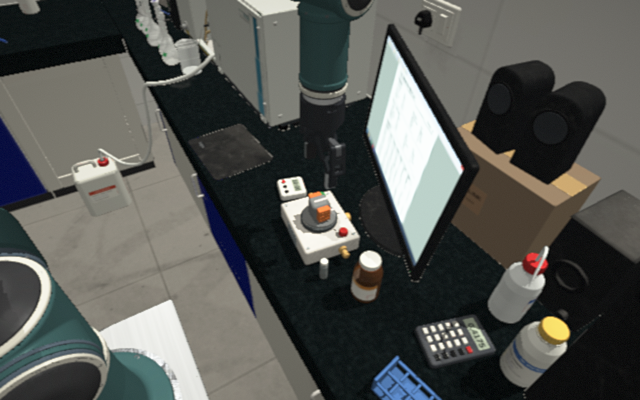

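View pics/top1.png

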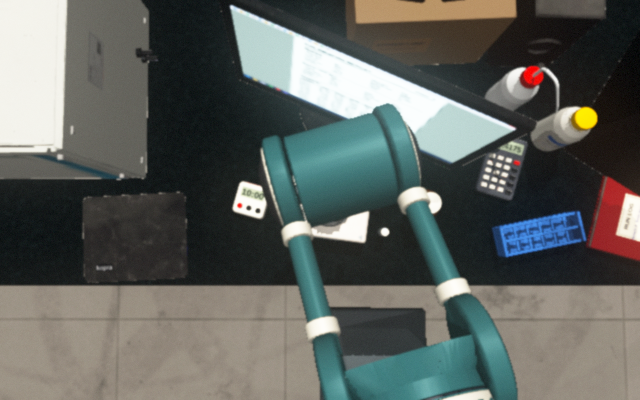

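```bash
python3 - <<'E'
from h import *
c=ld('scene')
for p in([.473,.162,.161],[.473,.162,.173],[.473,.162,.1],[.48,.204,.174],[.467,.12,.174]): print(p,proj(c,p).round(1))
cv2.imwrite('pics/s1z.png',cv2.resize(cv2.cvtColor(c['pixels'],cv2.COLOR_RGB2BGR)[90:270,250:400],None,fx=3.3,fy=3.3,interpolation=cv2.INTER_CUBIC))
E
```

```text
[0.473, 0.162, 0.161] [319.  176.7]
[0.473, 0.162, 0.173] [319.2 171.9]
[0.473, 0.162, 0.1] [318.3 199.7]
[0.48, 0.204, 0.174] [311.2 158.3]
[0.467, 0.12, 0.174] [328.3 185.6]
```

View pics/s1z.png

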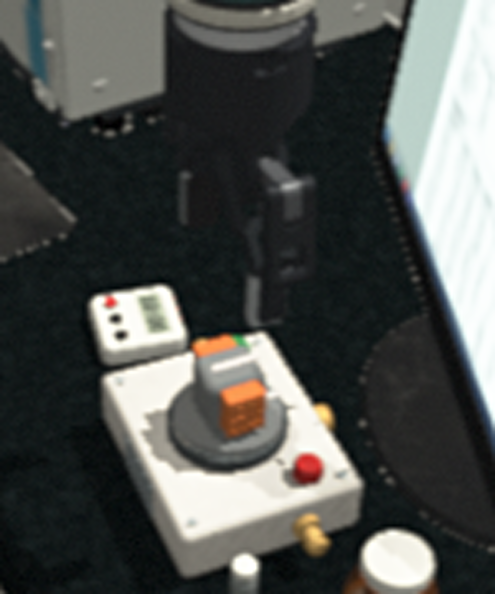

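The scene view shows the open gripper straight above the knob. The right fingertip is at (330,188), against a predicted (328,186). Descending.

```bash
python3 -m crank '0 0.7 30 0 0 0 0;0 0.7 60 0 0 0 0;0 0.7 80 0 0 0 0;0 0.7 90 0 0 0 0;0 0.7 94 0 0 0 0;0 0.7 94 0 0 0 0' ; python3 -c "
from h import *
rel(.0665)"
```

```text
time: 3.2
tool_pos: [0.4734, 0.1616, 0.0677]
tcp_rot: [-3.135, 0.199, -0.001]
wrist_force: [-0.1, 0.3, 0.4]
width: 1.0
shift mm [-0.66  0.26  1.22] turn [-0.0003 -0.0006 -0.    ]
pos [0.4734 0.1616 0.0677] yaw_y -1.6978 tgt -1.6978 tiltz [ 7.e-04  2.e-04 -1.e+00] q [ 0.279  0.1    2.126 -0.     0.916  1.977] F [-0.14  0.25  0.41] M [-0.016  0.053  0.024] w 1.0001 t 3.2
```

```bash
python3 -m crank '-0.5 0.2 0 0 0 0 60;-0.5 0.2 0 0 0 0 90;-0.5 0.2 0 0 0 0 110;-0.5 0.2 0 0 0 0 130;-0.5 0.2 0 0 0 0 150;-0.5 0.2 0 0 0 0 160;-0.5 0.2 0 0 0 0 160;-0.5 0.2 0 0 0 0 160' 20; python3 -c "
from h import *
rel(.0665)"
```

```text
time: 4.2
tool_pos: [0.4734, 0.1611, 0.0692]
tcp_rot: [3.135, -0.199, 0.003]
wrist_force: [-3.0, -3.7, 10.8]
width: 0.477
shift mm [-0.71 -0.21  2.66] turn [ 0.0002 -0.0017  0.0002]
pos [0.4734 0.1611 0.0692] yaw_y -1.6976 tgt -1.6978 tiltz [ 1.7e-03 -4.0e-04 -1.0e+00] q [ 2.790e-01  9.700e-02  2.125e+00 -1.000e-03  9.180e-01  1.977e+00] F [-3.   -3.7  10.76] M [-0.467  0.458  0.07 ] w 0.4773 t 4.2
```

```bash
python3 -m crank '0 0.5 -2 0 0 0 160;0 0.5 -2 0 0 0 160' 20; python3 -c "
from h import *
rel(.0665)";  python3 -m crank '0 0 0 0 0 -0.03 160;0 0 0 0 0 -0.06 160;0 0 0 0 0 -0.06 160' ; python3 -c "
from h import *
rel(.0665)"
```

```text
time: 4.45
tool_pos: [0.4732, 0.161, 0.0695]
tcp_rot: [-3.135, 0.2, -0.003]
wrist_force: [2.2, 0.3, -1.5]
width: 0.471
shift mm [-0.58 -0.28  3.04] turn [-0.0008 -0.0019 -0.0002]
pos [0.4732 0.161  0.0695] yaw_y -1.698 tgt -1.6978 tiltz [ 2.e-03  6.e-04 -1.e+00] q [0.278 0.096 2.126 0.    0.918 1.976] F [ 2.19  0.34 -1.52] M [ 0.137 -0.49   0.058] w 0.4711 t 4.45
time: 4.82
tool_pos: [0.4731, 0.1611, 0.0695]
tcp_rot: [-3.139, 0.105, -0.002]
wrist_force: [4.8, 2.5, -2.3]
width: 0.472
shift mm [-0.47 -0.31  3.03] turn [-0.0006 -0.0015  0.0603]
pos [0.4731 0.1611 0.0695] yaw_y -1.6375 tgt -1.6978 tiltz [ 1.5e-03  5.0e-04 -1.0e+00] q [0.278 0.096 2.126 0.    0.918 1.916] F [ 4.8   2.5  -2.25] M [ 0.258 -0.805  0.021] w 0.472 t 4.825
```

```bash
python3 -m crank '0 0 0 0 0 -0.05 160;0 0 0 0 0 -0.10 160;0 0 0 0 0 -0.10 160' ; python3 -c "
from h import *
rel(.0665)
snap('scene','scene2.png')
c=ld('scene'); cv2.imwrite('pics/s2z.png',cv2.resize(cv2.cvtColor(c['pixels'],cv2.COLOR_RGB2BGR)[90:270,250:400],None,fx=3.3,fy=3.3,interpolation=cv2.INTER_CUBIC))"
```

```text
time: 5.2
tool_pos: [0.4731, 0.1611, 0.0695]
tcp_rot: [-3.141, -0.052, -0.002]
wrist_force: [4.4, 1.2, -2.1]
width: 0.468
shift mm [-0.42 -0.28  3.03] turn [-0.0006 -0.0015  0.1599]
pos [0.4731 0.1611 0.0695] yaw_y -1.5379 tgt -1.6978 tiltz [ 1.5e-03  5.0e-04 -1.0e+00] q [0.278 0.096 2.126 0.    0.918 1.816] F [ 4.42  1.18 -2.13] M [ 0.3   -0.925  0.014] w 0.4676 t 5.2
```

View pics/s2z.png

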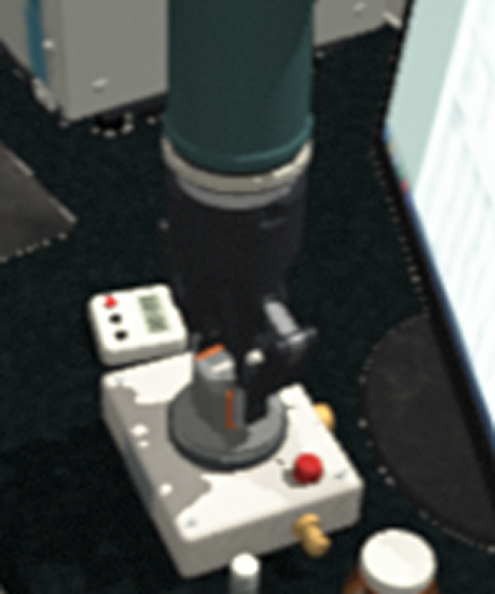

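```bash
python3 -m crank '0 0 0 0 0 -0.10 160;0 0 0 0 0 -0.20 160;0 0 0 0 0 -0.30 160;0 0 0 0 0 -0.30 160' ; python3 -c "
from h import *
rel(.0665)";python3 -m crank '0 0 0 0 0 -0.10 160;0 0 0 0 0 -0.20 160;0 0 0 0 0 -0.30 160;0 0 0 0 0 -0.30 160' ; python3 -c "
from h import *
rel(.0665)
snap('scene','scene3.png')
c=ld('scene'); cv2.imwrite('pics/s3z.png',cv2.resize(cv2.cvtColor(c['pixels'],cv2.COLOR_RGB2BGR)[90:270,250:400],None,fx=3.3,fy=3.3,interpolation=cv2.INTER_CUBIC))"
```

```text
time: 5.75
tool_pos: [0.4731, 0.1613, 0.0696]
tcp_rot: [-3.098, -0.521, -0.003]
wrist_force: [5.3, 2.3, -1.8]
width: 0.469
shift mm [-0.35 -0.27  3.05] turn [-0.0006 -0.0016  0.4601]
pos [0.4731 0.1613 0.0696] yaw_y -1.2377 tgt -1.6978 tiltz [ 1.6e-03  8.0e-04 -1.0e+00] q [0.278 0.096 2.126 0.    0.918 1.516] F [ 5.32  2.34 -1.78] M [ 0.416 -0.802  0.07 ] w 0.4687 t 5.75
time: 6.25
tool_pos: [0.4731, 0.1613, 0.0696]
tcp_rot: [-2.985, -0.978, -0.003]
wrist_force: [4.1, 3.5, -2.5]
width: 0.47
shift mm [-0.25 -0.27  3.05] turn [-6.0e-04 -1.7e-03  7.6e-01]
pos [0.4731 0.1613 0.0696] yaw_y -0.9378 tgt -1.6978 tiltz [ 0.0014  0.001  -1.    ] q [2.780e-01 9.600e-02 2.126e+00 1.000e-03 9.180e-01 1.216e+00] F [ 4.13  3.5  -2.54] M [ 0.518 -0.829  0.014] w 0.4701 t 6.25
```

View pics/s3z.png

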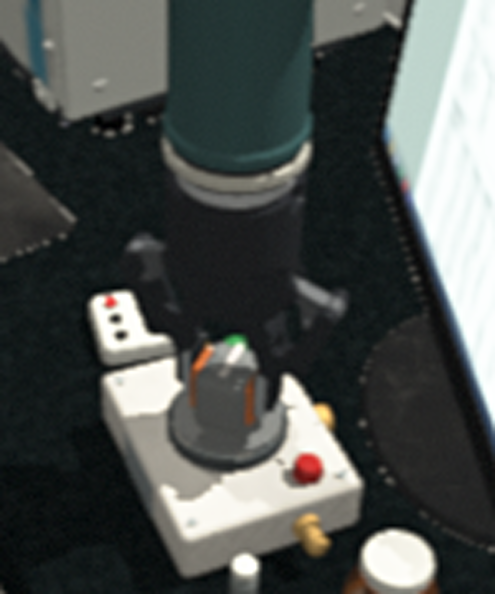

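The knob turns with the gripper, and the white pointer has swung towards the green cap at (240,340) in the zoom. Now I feel for the stop in small steps.

```bash
cat > f.py <<'E'
from h import *
s=read_state(); r=R.from_rotvec(s['tcp_rot']).as_matrix()
print('turn %.4f'%(np.arctan2(r[1,1],r[0,1])+1.6978),'Mz %.3f'%s['torque'][2],'tq6 %.3f tq1 %.3f'%(s['joint_torque'][5],s['joint_torque'][0]),'F',s['wrist_force'].round(1),'w %.3f t %.2f'%(s['width'],s['time']))
E
python3 f.py
python3 -m crank '0 0 0 0 0 -0.03 160;0 0 0 0 0 -0.03 160' >/dev/null; python3 f.py
python3 -m crank '0 0 0 0 0 -0.03 160;0 0 0 0 0 -0.03 160' >/dev/null; python3 f.py
```

```text
turn 0.7595 Mz 0.020 tq6 -0.004 tq1 -0.508 F [ 4.9  3.  -1.8] w 0.467 t 6.30
turn 0.7894 Mz 0.036 tq6 -0.040 tq1 -0.503 F [ 4.6  2.6 -2.8] w 0.471 t 6.55
turn 0.8194 Mz 0.061 tq6 -0.040 tq1 -0.526 F [ 5.2  2.7 -2.1] w 0.475 t 6.80
```

```bash
cat >> f.py <<'E'
import sys
sys.exit(1 if abs(s['joint_torque'][5])>0.09 or abs(s['torque'][2]-.04)>0.1 else 0)
E
python3 -m crank '0 0 0 0 0 -0.02 160;0 0 0 0 0 -0.02 160' >/dev/null; python3 f.py &&
python3 -m crank '0 0 0 0 0 -0.02 160;0 0 0 0 0 -0.02 160' >/dev/null; python3 f.py &&
python3 -m crank '0 0 0 0 0 -0.02 160;0 0 0 0 0 -0.02 160' >/dev/null&& python3 f.py &&
python3 -m crank '0 0 0 0 0 -0.02 160;0 0 0 0 0 -0.02 160' >/dev/null&& python3 f.py &&
python3 -m crank '0 0 0 0 0 -0.02 160;0 0 0 0 0 -0.02 160' >/dev/null&& python3 f.py &&
python3 -m crank '0 0 0 0 0 -0.02 160;0 0 0 0 0 -0.02 160' >/dev/null&& python3 f.py
```

```text
turn 0.8393 Mz 0.045 tq6 -0.039 tq1 -0.507 F [ 5.1  2.2 -1.3] w 0.468 t 7.05
turn 0.8592 Mz -0.001 tq6 -0.039 tq1 -0.522 F [ 4.   2.6 -3.1] w 0.473 t 7.30
turn 0.8792 Mz -0.019 tq6 -0.039 tq1 -0.537 F [ 4.9  3.1 -1.6] w 0.469 t 7.55
turn 0.8993 Mz 0.028 tq6 -0.039 tq1 -0.549 F [ 5.2  2.9 -2.8] w 0.471 t 7.80
turn 0.9193 Mz 0.054 tq6 -0.039 tq1 -0.563 F [ 4.4  2.6 -1.3] w 0.473 t 8.05
turn 0.9392 Mz -0.008 tq6 -0.039 tq1 -0.580 F [ 4.6  2.9 -2.2] w 0.467 t 8.30
```

tq6 gives a clean contact signal at a steady -0.039, so I guard on that. Mz is noisy.

```bash
sed -i 's/abs(s\[.joint_torque.\]\[5\])>0.09 or.*/abs(s["joint_torque"][5])>0.06 else 0)/' f.py; tail -1 f.py
python3 -m crank '0 0 0 0 0 -0.015 160;0 0 0 0 0 -0.015 160' >/dev/null&& python3 f.py &&
python3 -m crank '0 0 0 0 0 -0.015 160;0 0 0 0 0 -0.015 160' >/dev/null&& python3 f.py &&
python3 -m crank '0 0 0 0 0 -0.015 160;0 0 0 0 0 -0.015 160' >/dev/null&& python3 f.py &&
python3 -m crank '0 0 0 0 0 -0.015 160;0 0 0 0 0 -0.015 160' >/dev/null&& python3 f.py &&
python3 -m crank '0 0 0 0 0 -0.015 160;0 0 0 0 0 -0.015 160' >/dev/null&& python3 f.py &&
python3 -m crank '0 0 0 0 0 -0.015 160;0 0 0 0 0 -0.015 160' >/dev/null&& python3 f.py &&
python3 -m crank '0 0 0 0 0 -0.015 160;0 0 0 0 0 -0.015 160' >/dev/null&& python3 f.py &&
python3 -m crank '0 0 0 0 0 -0.015 160;0 0 0 0 0 -0.015 160' >/dev/null&& python3 f.py &&
python3 -m crank '0 0 0 0 0 -0.015 160;0 0 0 0 0 -0.015 160' >/dev/null&& python3 f.py &&
python3 -m crank '0 0 0 0 0 -0.015 160;0 0 0 0 0 -0.015 160' >/dev/null&& python3 f.py
```

```text
sys.exit(1 if abs(s["joint_torque"][5])>0.06 else 0)
turn 0.9542 Mz 0.016 tq6 -0.038 tq1 -0.573 F [ 3.7  3.2 -2. ] w 0.469 t 8.55
turn 0.9691 Mz -0.077 tq6 -0.038 tq1 -0.583 F [ 4.5  2.7 -2.3] w 0.471 t 8.80
turn 0.9842 Mz -0.052 tq6 -0.038 tq1 -0.594 F [ 4.2  3.3 -2.2] w 0.468 t 9.05
turn 0.9992 Mz -0.021 tq6 -0.038 tq1 -0.604 F [ 5.   3.5 -1.5] w 0.470 t 9.30
turn 1.0142 Mz 0.014 tq6 -0.038 tq1 -0.614 F [ 4.2  2.1 -1.6] w 0.467 t 9.55
turn 1.0292 Mz -0.046 tq6 -0.038 tq1 -0.624 F [ 4.5  2.  -2.9] w 0.470 t 9.80
turn 1.0441 Mz -0.023 tq6 -0.038 tq1 -0.635 F [ 4.3  3.6 -1.5] w 0.468 t 10.05
turn 1.0589 Mz -0.034 tq6 -0.117 tq1 -0.490 F [ 4.5  2.5 -1.9] w 0.474 t 10.30
```

Torque jumped from -0.038 to -0.117 at about 1.05 rad, which is inside the allowed range. A tiny extra step will confirm the stop.

```bash

python3 -m crank '0 0 0 0 0 -0.006 160;0 0 0 0 0 -0.006 160' >/dev/null; python3 f.py
```

```text
turn 1.0647 Mz -0.088 tq6 -0.149 tq1 -0.407 F [ 3.8  2.4 -2.5] w 0.473 t 10.55
```

Confirmed as the stop: the load rises with angle, at roughly 8 N on the lug. I back off slightly and open gradually.

```bash

python3 -m crank '0 0 0 0 0 0.008 160;0 0 0 0 0 0.008 160;0 0 0 0 0 0.008 120;0 0 0 0 0 0.008 105;0 0 0 0 0 0.008 90;0 0 0 0 0 0.008 75;0 0 0 0 0 0.008 50;0 0 0 0 0 0.008 0;0 0 0 0 0 0.008 0;0 0 0 0 0 0.008 0;0 0 0 0 0 0.008 0' ; python3 f.py; python3 -c "
from h import *
snap('scene','scene4.png')
c=ld('scene'); cv2.imwrite('pics/s4z.png',cv2.resize(cv2.cvtColor(c['pixels'],cv2.COLOR_RGB2BGR)[90:270,250:400],None,fx=3.3,fy=3.3,interpolation=cv2.INTER_CUBIC))"
```

```text
time: 11.92
tool_pos: [0.4723, 0.1608, 0.0693]
tcp_rot: [2.807, 1.41, -0.0]
wrist_force: [0.1, -0.0, 0.0]
width: 1.006
turn 1.0579 Mz -0.007 tq6 0.000 tq1 -0.001 F [ 0.1 -0.   0. ] w 1.006 t 11.93
```

View pics/s4z.png

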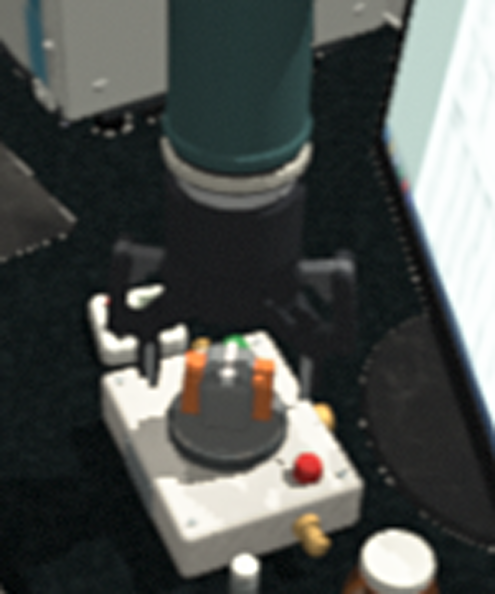

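The tabs look out and the fingers are clear of them. I lift and retreat to check from above.

```bash

python3 -m crank '0 0 -30 0 0 0 0;0 0 -80 0 0 0 0;0 0 -130 0 0 0 0;0 0 -160 0 0 0 0;40 -80 -160 0 0 0 0;70 -140 -160 0 0 0 0;100 -200 -160 0 0 0 0;130 -260 -160 0 0 0 0;168 -340 -160 0 0 0 0;168 -340 -160 0 0 0 0;168 -340 -160 0 0 0 0;168 -340 -160 0 0 0 0' ; python3 - <<'E'
from h import *
c=snap('top','top5.png'); s=snap('scene','scene5.png')
a=cv2.resize(cv2.cvtColor(c['pixels'],cv2.COLOR_RGB2BGR)[150:250,220:450],None,fx=3.4,fy=3.4,interpolation=cv2.INTER_CUBIC)
cv2.imwrite('pics/t5z.png',a)
hsv=cv2.cvtColor(c['pixels'],cv2.COLOR_RGB2HSV); m=cv2.inRange(hsv,(8,150,130),(20,255,255)); k=np.zeros_like(m); k[178:235,300:358]=m[178:235,300:358]
N,_,st,ce=cv2.connectedComponentsWithStats(k)
P=[(ray(c,*ce[i],.097)) for i in range(1,N) if st[i,4]>20]; print(P)
d=P[0]-P[1]; print('sep',np.linalg.norm(d),'mid',(P[0]+P[1])/2,'ang',np.degrees(np.arctan2(d[1],d[0])))
b=np.array([.0049,.0432]); print('sep before',np.hypot(*b),'ang',np.degrees(np.arctan2(b[1],b[0])))
E
```

```text
time: 13.48
tool_pos: [0.2997, 0.4984, 0.2289]
tcp_rot: [2.806, 1.411, -0.001]
wrist_force: [-0.1, -0.8, -0.5]
width: 1.0
[array([0.49033035, 0.14781967, 0.097     ]), array([0.4551972 , 0.17418883, 0.097     ])]
sep 0.043928013925471084 mid [0.47276378 0.16100425 0.097     ] ang -36.890028151198216
sep before 0.04347700541665675 ang 83.52883006832204
```

View pics/t5z.png

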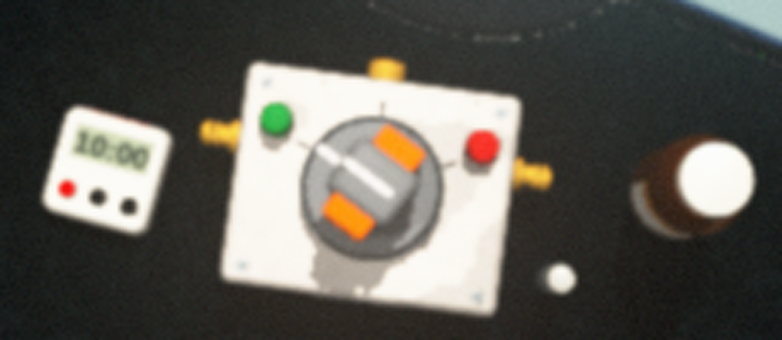

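View pics/scene5.png

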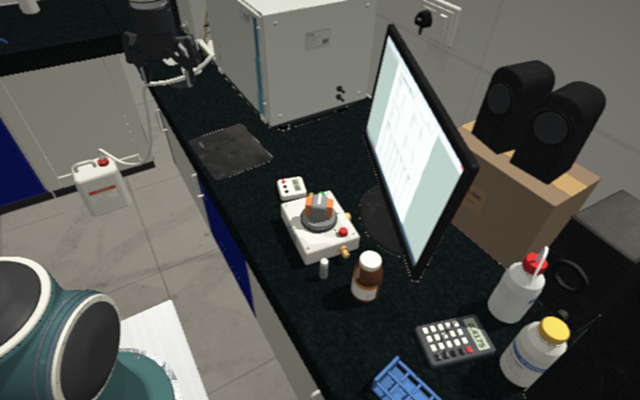

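Seen from above, the pointer aims at the green cap's mark. The tabs are turned 59.6° (1.04 rad) and their separation is 43.9 mm against 43.5 mm before, so both are fully out. Timer, vial and bottle are where they were.

```bash
python3 -c "
from h import *
print(job.finish_job())"
```

```text
the job is handed in; nothing more can be done
None
```

The gas selector is switched to the green-cap line. I pinched both release tabs at off and turned the knob counter-clockwise to its stop. I then backed off slightly, let go, moved the arm clear and handed the job in at about 13.6 s.

- **Stop:** I felt it at about 1.05 rad. The wrist joint torque rose from 0.04 to 0.15 N m, roughly 8 N on the lug against the 25 N limit. The measured wrist moment was too noisy to show the contact clearly, so I relied on the last joint's torque.
- **Final position:** the top view shows the knob turned 59.6° (1.04 rad) towards the green cap.
- **Tabs:** they are 43.9 mm apart (centre to centre, seen from above), against 43.5 mm before, so both are out and locked.
- **Surroundings:** the timer, vial and bottle look unmoved by eye in the before and after pictures; I did not measure them. The robot is touching nothing.

No check failed. The last-joint reading and the top view agree on the knob angle to about 0.02 rad. The hand-in itself reports no verdict.

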